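Clamp a blank in the drill jig and lock it with the ball-lock pin

TASK

Get the drill jig ready for the drill press: lower its open leaf onto the aluminium blank, stand the red-handled ball-lock pin in the leaf's hole, and push down on its button so that the pin slides through leaf and base until its collar has pressed the leaf fully home; then let go so that the balls lock. Now take the handle and prove the lock with a steady upward tug of about 15 newtons, and let go, leaving the pin locked and the blank clamped in its nest. Never load the pin or the leaf with more than 45 newtons, and leave the other things where they are.

Things in the scene. Friction and masses are not known exactly. Their poses are not given: they have to be found in the camera images.
- jig: Leaf-type drill jig, fixed to the bench: dark steel base plate 240 x 110 x 12 mm on four feet 40 mm tall. Origin on the bench under the middle of the base; its x points from the leaf's free end to the hinge end, z up. The leaf lies above the base and opens like a lid.
- hinge (a point): Middle of the leaf's hinge axis, 100 mm along the jig's +x from its origin and 70 mm above the bench; the axis runs along the jig's y.
- leaf (a joint): Opening angle of the aluminium leaf, rad: 0 fully home (level, hard stop), starts 0.5 to 0.9, at most 1.6. Leaf 80 mm wide, 12 mm thick, 0.45 kg, reaching 215 mm from the hinge axis (axis at mid-thickness). A stiff hinge keeps it where it is left (about 3 N at its hole to move it). Closed and let go it stays 4 to 7 mm high at its hole (0.02 to 0.045 rad).
- pad (a point): Foot of the rubber pad under the leaf, 115 mm from the hinge: sprung along the leaf's normal (4 N per mm, 5 mm squeezed when home), it meets the blank as the leaf closes. Holding the leaf's hole fully home takes about 15 N.
- leaf_hole (a point): Centre of the upper mouth of the leaf's chamfered 21.4 mm through hole, on the leaf's top face, on the centre line 165 mm from the hinge; when the leaf is home, 76 mm above the bench and straight over the block's hole. z is the leaf's upward normal.
- leaf_tab (a point): Middle of the yellow push tab on the leaf's top face, 200 mm from the hinge axis, 35 mm beyond the hole; the tab spans 190 to 215 mm.
- pin_block: Steel block 46 x 46 x 20 mm let into the base, with a chamfered 21.4 mm through hole that the pin locks in. Origin at the hole's lower mouth, 40 mm above the bench, 65 mm along the jig's -x; below it is free space. The balls lock under its lower face. With the leaf home its top is 4 mm below the leaf.
- blank: Loose aluminium plate 90 x 60 x 6 mm lying in the brass rails (4 mm high) of the base, under the leaf; origin under its middle.
- pin: Ball-lock pin, about 0.3 kg: red knurled handle 34 mm across and 38 mm tall on a steel shank 20 mm across and 54 mm long, its last 5 mm tapered to 12 mm. Origin on its axis at the collar (the handle's underside), z up towards the button. Locked, the collar is about 38 mm above the block's lower face (36 while the leaf is held home) and the leaf's pad keeps the pin in tension by 4 to 10 N.
- pin_button (a point): Centre of the round steel button's face, 16 mm across, in the top of the red handle, 46 mm above the collar and 8 mm proud of the handle when out. z along the pin.
- pin_balls (a point): On the pin's axis at the middle of its four balls, 41 mm below the collar; balls 7 mm high, 25 mm across when out, inside the shank while the button is pressed. Out, they do not enter the 21.4 mm holes: put in from above, the pin stands by itself, square to the leaf and so leaning a little, its tip in the leaf hole and its collar 44.5 mm above the leaf.
- button (a joint): How far the pin's button is pressed, m: 0 out (balls out), 0.005 fully in (balls in), sprung with 4 N rising to 8 N, then a hard stop that passes the push on to the pin. While the balls sit inside a hole it stays nearly in; it comes out only when they are free.
- rest: Fixed wooden rest 210 x 60 x 64 mm with three 27.5 mm holes 70 mm apart along its x; three pins stand in them loosely by their collars, in any order. Origin under its middle.
- pin_small: Bystander: smaller pin with black handle 29 mm across in the rest; origin at its collar.
- pin_mid: Bystander: smaller pin with blue handle 32 mm across in the rest; origin at its collar.
- caliper: Bystander: caliper 210 mm lying on the bench.
- pliers: Bystander: pliers with orange handles.
- bit_case: Bystander: red drill-bit case 120 x 75 mm.
- oil: Bystander: white oil bottle 56 mm across, 140 mm tall.
- tape: Bystander: yellow roll of tape 100 mm across.
- driver: Bystander: screwdriver with orange handle.
- drilled0: Bystander: drilled plate 90 x 60 x 6 mm, lower of a stack of two.
- drilled1: Bystander: drilled plate, upper of the stack.
Not all that is in view belongs to the job. Leave any purple or white look-alike of the pin alone.

How it is judged:
By the outcome, as a careful person would: the job done as asked, in the order asked, and still so for the second after the job is handed in, with the robot touching nothing.
It also fails if it takes over 72 s, if anything falls off the work surface, if the arm or the gripper's body presses on something with over 40 N, if the wrist force passes 120 N, or if a joint passes its speed limit or range.

ROBOT

A 6-joint arm with a two-finger parallel gripper is mounted at the origin on the work surface. World frame = base frame: x ahead of the robot, y to its left, z up, the work surface at z = 0. Lengths are in mm, angles in rad, forces in N, time in s.
With the tool pointing down it reaches from about 350 to 875 mm from the base axis. Payload 4.2 kg.
Tool frame: the origin (TCP) lies at the very end of the fingers, on their centre line; the grasp point (between the pads) lies arm.grip_point_offset behind it (arm.grip_point_offset is the distance from the TCP to the grasp point, in mm); z points along the fingers, y is the line along which they close (so a half turn about z gives the same grasp; the last joint's range is limited). The gripper opens to 85 mm and grips with 20 to 120 N. Pads are 22 mm wide; open, the fingers measure 114 mm over their backs; the gripper's body (76 mm by 85 mm) begins 54 mm behind the grasp point. The pads swing forward as they close: fully open they stand 13 mm farther back than shut.
Start: joints at [-0.88, 0.385, 0.008, 0, -1.194, -0.259], TCP at [261.579, -567.605, 231.312] pointing down, gripper open.
Joint ranges: [-3.14, 3.14], [-1.21, 2.06], [-1.07, 1.41], [-3.16, 2.05], [-2.99, -0.16], [-3.1, 3.1]. Speed limits (rad/s): [2.79, 2.79, 3.14, 3.14, 3.14, 3.14].

INTERFACE

Orientations are given as a unit quaternion [x, y, z, w].
In Python, from bench import arm, cams, ticket gives the robot as it stands.
- The arm moves only by the tool servo_tool, never from a script. Its argument "commands" is a list that holds one entry, the list of rows, each a list of 7 numbers: the closure in counts, from 0 (fully open) to 255 (shut), then the shift along the tool's x, y, z in m, then the turn, a rotation vector about the tool's x, y, z in degrees. In form: [[[grip, x, y, z, ax, ay, az], ...]]. A call has 1 to 10 rows; each row shifts and turns the commanded pose from where the row before left it, along the tool's axes as they then stand; what a row does not reach is not made up. A row lasts 1/12 s, in which the tool goes at most 41.7 mm and 7.16 degrees, less where a joint would pass 70% of its speed; a pose out of reach is approached as far as the arm can. A call with a gripper value outside its range is refused whole. The fingers move at their own pace and stop on an object; the grip force is fixed at half the most. Time passes only in rows, so rows that do not move let the fingers close. It gives the time, the measured TCP pose, the force, the opening and the grip force at its end, in the units of the state.
- arm.read_state(): the state, without advancing time (a new reading comes with each control period).
- cams.get_image(name): name is "scene" or "side" or "wrist"; returns a dict with "frame" (400x640x3 uint8, blue, green, red), "K" (3x3 intrinsics, pixels), "T" (4x4, takes a point from camera to world coordinates). Camera axes: x right, y up, looking along -z (the intrinsics and any distortion apply to the point x, -y, -z); pixel columns grow to the right and rows downward; lengths in mm; the calibration is good to about 2 mm. A picture is of the moment at which its call begins. There is no depth.
- ticket.job_done(): hands the job in; it is judged then, once.
The state is a dict: "clock": time; "joints": joint angles; "joint_vel": joint speeds; "joint_efforts": joint torques, N m; "position": TCP position; "ee_rot": TCP orientation; "contact_force": force on the tool from outside, world axes, zero at the start; "wrist_torque": the same for the moment, N m; "gripper_width": finger opening in mm; "grasp_force": force on a finger pad.
Only numpy, scipy, OpenCV 4.12 (cv2) and the standard library are available. Lean on these libraries where they do the work, as an engineer would, in place of code of your own. Each camera call takes 0.05 s, during which the arm holds its last target. There are 200 camera calls.

## Working session

There is one attempt and no reset: what is moved stays moved. The work goes in short steps, Python scripts to look and compute and a tool call to move; the robot and the scene stay as the last step left them, time stands still between calls to the robot, and variables do not carry over. Pictures are saved under pics/ and viewed, at most 10 in all, crops included, and the job is handed in when it is done.

Besides the shell and the picture viewer there is one more tool, called after "Request:" by a JSON object that holds its "method" and its "body". servo_tool: Moves the arm, as the interface text tells. Its arguments: {"type":"object","properties":{"commands":{"type":"array","items":{"type":"array","items":{"type":"array","items":{"type":"number"}}}}},"required":["commands"]}

```bash
mkdir -p pics; ls; python3 - <<'E'
from bench import arm,cams,ticket
import cv2,numpy as np
np.set_printoptions(precision=3,suppress=True)
print(arm.read_state(),arm.grip_point_offset)
for n in ["scene","side"]:
    d=cams.get_image(n);cv2.imwrite(f"pics/{n}0.png",d["frame"]);np.savez(f"pics/{n}0.npz",K=d["K"],T=d["T"]);print(n,d["K"],d["T"],[k for k in d])
E
```

```text
pics
{'clock': 0.0, 'joints': array([-0.88 ,  0.386,  0.007, -0.   , -1.194, -0.259]), 'joint_vel': array([ 0.   , -0.002,  0.   ,  0.003, -0.001,  0.001]), 'joint_efforts': array([ -0.001, -39.229,  18.84 ,   4.186,  -0.005,  -0.   ]), 'position': array([ 261.322, -567.106,  230.226]), 'ee_rot': array([-0.214,  0.977,  0.001, -0.   ]), 'contact_force': array([ 0.277, -0.492, -0.325]), 'wrist_torque': array([ 0.014,  0.002, -0.005]), 'grasp_force': 0.0, 'gripper_width': 85.27597714889518} 18.700000000000003
scene [[424.682   0.    310.423]
 [  0.    424.682 197.706]
 [  0.      0.      1.   ]] [[  -0.307   -0.647    0.698 1366.882]
 [   0.952   -0.221    0.213  206.129]
 [   0.017    0.729    0.684  911.536]
 [   0.       0.       0.       1.   ]] ['frame', 'K', 'T']
side [[518.952   0.    316.603]
 [  0.    518.952 202.419]
 [  0.      0.      1.   ]] [[  -0.787    0.301   -0.538 -381.838]
 [  -0.616   -0.392    0.683 1137.177]
 [  -0.005    0.87     0.494  968.998]
 [   0.       0.       0.       1.   ]] ['frame', 'K', 'T']
```

View pics/scene0.png

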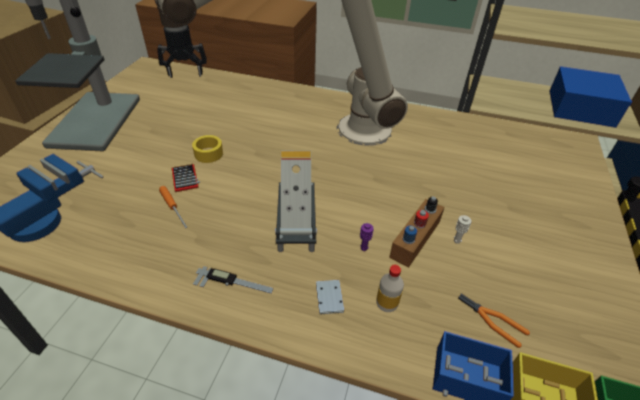

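View pics/side0.png

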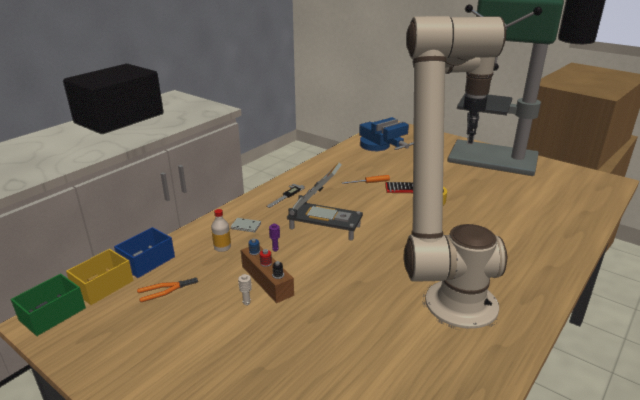

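The scene view shows the jig at about (296,200), with its yellow tab at (295,155) and the hinge at (296,240). The red pin is in the middle of the rest at (421,216). The side view shows the open leaf at (325,185) and the red pin at (265,257). I'll enlarge both.

```bash
python3 - <<'E'
import cv2,numpy as np
s=cv2.imread("pics/scene0.png");d=cv2.imread("pics/side0.png")
a=cv2.resize(s[140:270,265:465],None,fx=4,fy=4,interpolation=3)[:,:]
cv2.imwrite("pics/cs.png",a)
b=cv2.resize(d[155:305,225:375],None,fx=4,fy=4,interpolation=3)
cv2.imwrite("pics/cd.png",b)
E
```

```text
(no output)
```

View pics/cs.png

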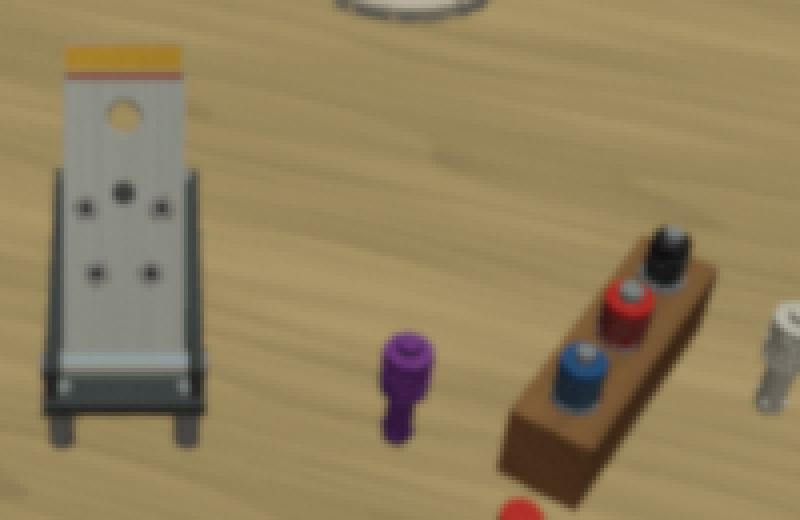

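View pics/cd.png

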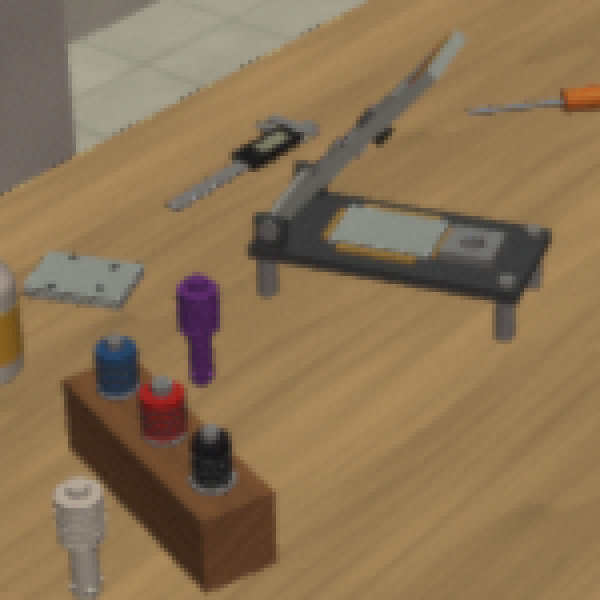

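```bash
cat > h.py <<'E'
import cv2,numpy as np
from scipy.optimize import least_squares
from scipy.spatial.transform import Rotation as R
np.set_printoptions(precision=2,suppress=True)
def load(n): d=np.load(f"pics/{n}.npz");return d["K"],d["T"]
def proj(c,P):
    K,T=c;P=np.atleast_2d(P);p=(P-T[:3,3])@T[:3,:3]
    return np.c_[K[0,2]+K[0,0]*p[:,0]/-p[:,2],K[1,2]+K[1,1]*-p[:,1]/-p[:,2]]
def tri(obs):
    r=least_squares(lambda X:np.concatenate([(proj(c,X)[0]-u) for c,u in obs]),[500,100,80]);return r.x,r.fun
def jig(x,y,yaw): 
    c,s=np.cos(yaw),np.sin(yaw)
    return lambda P:np.atleast_2d(P)@np.array([[c,-s,0],[s,c,0],[0,0,1]]).T+[x,y,0]
def leafpt(r,y,h,a): return [100-r*np.cos(a)+h*np.sin(a),y,70+r*np.sin(a)+h*np.cos(a)]
E
python3 - <<'E'
from h import *
S,D=load("scene0"),load("side0")
fs=lambda x,y:np.array([265+x/4-.4,140+y/4-.4]); fd=lambda x,y:np.array([225+x/4-.4,155+y/4-.4])
for n,a,b in [("red",(631,287),(162,381)),("black",(673,233),(210,430)),("blue",(587,350),(116,340))]:
    print(n,*tri([(S,fs(*a)),(D,fd(*b))]))
def res(p):
    J=jig(*p[:3]);a=p[3]
    L=[(S,fs(124,115),leafpt(165,0,6,a)),(S,fs(66,46),leafpt(215,-40,6,a)),(S,fs(182,46),leafpt(215,40,6,a)),
       (S,fs(46,413),[120,-55,40]),(S,fs(204,413),[120,55,40]),
       (D,fd(475,243),[-65,0,60]),(D,fd(517,293),[-120,55,52]),(D,fd(550,231),[-120,-55,52]),(D,fd(250,245),[120,55,52]),
       (D,fd(459,34),leafpt(215,-40,6,a))]
    return np.concatenate([proj(c,J(P))[0]-u for c,u,P in L])
r=least_squares(res,[500,0,0,.7],loss="soft_l1");print(r.x);print(res(r.x).reshape(-1,2))
E
```

```text
red [502.04 257.45 109.44] [-0.02 -0.02 -0.03  0.02]
black [436.47 278.87 107.48] [-0.02 -0.03 -0.03  0.02]
blue [567.78 237.47 107.61] [-0.04 -0.05 -0.06  0.04]
[547.28 -86.2    0.33   0.84]
[[ 0.19  0.03]
 [-0.4  -1.63]
 [ 0.76 -1.54]
 [-0.75  0.44]
 [ 0.65  0.35]
 [-0.64 -0.49]
 [ 0.02 -0.01]
 [ 0.34 -0.63]
 [-0.83 -0.07]
 [ 0.57 -0.26]]
```

The fit is consistent: the red button is at z 109.4 against 110 expected, and residuals are mostly under 1 px (worst 1.6 px). The jig is at (547,-86) with yaw 0.33 and the leaf at about 0.84 rad. If the tool's y lies along the jig's y, the tool's x is the jig's -x. First I close the leaf with shut fingers.

```bash
cat >> h.py <<'E'
JP=[547.28,-86.2,0.33]
def delta(target,st):
    Rm=R.from_quat(st["ee_rot"]).as_matrix();return Rm.T@(np.array(target)-st["position"])
def yawerr(st,yaw=JP[2]+np.pi/2):   # turn about tool z (deg)
    y=R.from_quat(st["ee_rot"]).as_matrix()[:,1];e=np.arctan2(y[1],y[0])-yaw
    return np.degrees((e+np.pi/2)%np.pi-np.pi/2)
def tj(P): return jig(*JP)(P)[0]
def inj(p): 
    c,s=np.cos(JP[2]),np.sin(JP[2]);d=np.array(p)-[JP[0],JP[1],0];return np.array([c*d[0]+s*d[1],-s*d[0]+c*d[1],d[2]])
E
python3 - <<'E'
from h import *
from bench import arm
s=arm.read_state();print(yawerr(s),delta(tj([-10,0,290]),s), inj(s["position"]))
prev=None
for a in [.88,.8,.7,.6,.5,.4,.3,.2,.1,.05,.03,.0]:
    x,_,z=leafpt(200,0,6,a);print(a,round(x+11*a/.84,1),round(z,1))
E
```

```text
5.823885195475428 [-450.96  318.36  -59.07] [-426.35 -362.36  230.36]
0.88 -11.3 228.0
0.8 -24.6 217.7
0.7 -39.9 203.4
0.6 -53.8 187.9
0.5 -66.1 171.2
0.4 -76.6 153.4
0.3 -85.4 134.8
0.2 -92.2 115.6
0.1 -97.1 95.9
0.05 -98.8 86.0
0.03 -99.3 82.0
0.0 -100.0 76.0
```

Request:
{"method": "servo_tool", "body": {"commands": [[[255,0,0,-0.03,0,0,5.8],[255,0,0,-0.03,0,0,0],[255,-0.025,0.022,0,0,0,0],[255,-0.025,0.022,0,0,0,0],[255,-0.025,0.022,0,0,0,0],[255,-0.025,0.022,0,0,0,0],[255,-0.025,0.022,0,0,0,0],[255,-0.025,0.022,0,0,0,0],[255,-0.025,0.022,0,0,0,0],[255,-0.025,0.022,0,0,0,0]]]}}

```text
clock: 0.93
position: [393.9, -334.5, 290.9]
ee_rot: [-0.164, 0.986, 0.0, -0.0]
contact_force: [1.7, 0.1, 1.0]
gripper_width: 0.1
grasp_force: 0.0
```

Request:
{"method": "servo_tool", "body": {"commands": [[[255,-0.025,0.022,0,0,0,0],[255,-0.025,0.022,0,0,0,0],[255,-0.025,0.022,0,0,0,0],[255,-0.025,0.022,0,0,0,0],[255,-0.025,0.022,0,0,0,0],[255,-0.025,0.022,0,0,0,0],[255,-0.025,0.022,0,0,0,0],[255,-0.025,0.022,0,0,0,0],[255,0,0,0,0,0,0],[255,0,0,0,0,0,0]]]}}

```text
clock: 1.77
position: [526.0, -103.3, 290.5]
ee_rot: [-0.166, 0.986, 0.0, -0.001]
contact_force: [-0.0, 0.3, 0.3]
gripper_width: 0.5
grasp_force: 0.0
```

```bash
python3 - <<'E'
from h import *
from bench import arm
s=arm.read_state();print(s["clock"],yawerr(s),inj(s["position"]),s["joints"],s["ee_rot"],s["contact_force"])
E
```

```text
1.7667 0.19238603361647358 [-25.68  -9.29 290.49] [ 0.11  0.2  -0.11 -0.   -1.27 -1.35] [-0.17  0.99  0.   -0.  ] [-0.05  0.27  0.33]
```

Request:
{"method": "servo_tool", "body": {"commands": [[[255,-0.007,0.005,0.03,0,0,0],[255,-0.007,0.004,0.03,0,0,0],[255,0.0065,0,0.005,0,0,0],[255,0.0065,0,0.005,0,0,0],[255,0.0075,0,0.007,0,0,0],[255,0.0075,0,0.007,0,0,0],[255,0.007,0,0.0078,0,0,0],[255,0.007,0,0.0078,0,0,0],[255,0.006,0,0.0083,0,0,0],[255,0.006,0,0.0083,0,0,0]]]}}

```text
clock: 2.6
position: [484.9, -110.2, 176.1]
ee_rot: [-0.164, 0.986, -0.0, 0.002]
contact_force: [1.2, -0.1, -0.2]
gripper_width: 0.1
grasp_force: 0.4
```

Request:
{"method": "servo_tool", "body": {"commands": [[[255,0.0053,0,0.009,0,0,0],[255,0.0053,0,0.009,0,0,0],[255,0.0044,0,0.0093,0,0,0],[255,0.0044,0,0.0093,0,0,0],[255,0.0034,0,0.0096,0,0,0],[255,0.0034,0,0.0096,0,0,0],[255,0.0025,0,0.009,0,0,0],[255,0.0025,0,0.009,0,0,0],[255,0,0,0,0,0,0]]]}}

```text
clock: 3.35
position: [453.2, -120.0, 100.0]
ee_rot: [-0.164, 0.986, 0.0, -0.002]
contact_force: [-0.5, 1.2, -0.3]
gripper_width: 0.0
grasp_force: 0.0
```

```bash
python3 - <<'E'
from h import *
from bench import arm
s=arm.read_state();print(s["clock"],yawerr(s),inj(s["position"]),s["contact_force"])
E
```

```text
3.35 -0.034938865649310216 [-99.93  -1.46  99.97] [-0.45  1.23 -0.29]
```

Request:
{"method": "servo_tool", "body": {"commands": [[[255,0,0,0.004,0,0,0],[255,0,0,0.004,0,0,0],[255,0,0,0.004,0,0,0],[255,0,0,0.004,0,0,0],[255,0,0,0.002,0,0,0]]]}}

```text
clock: 3.77
position: [455.4, -119.5, 83.1]
ee_rot: [-0.165, 0.986, -0.0, -0.0]
contact_force: [-2.0, -0.9, 2.6]
gripper_width: -0.1
grasp_force: 1.7
```

Request:
{"method": "servo_tool", "body": {"commands": [[[255,0,0,0.002,0,0,0],[255,0,0,0.002,0,0,0]]]}}

```text
clock: 3.93
position: [455.3, -119.6, 79.7]
ee_rot: [-0.165, 0.986, -0.0, -0.0]
contact_force: [-2.4, -0.7, 7.7]
gripper_width: 0.1
grasp_force: 3.7
```

```bash
python3 - <<'E'
from h import *
from bench import arm,cams
s=arm.read_state();print(s["clock"],yawerr(s),inj(s["position"]),s["contact_force"])
im=[]
for n,(x,y) in [("scene",(240,130)),("side",(270,140))]:
    d=cams.get_image(n);im.append(cv2.resize(d["frame"][y:y+130,x:x+130],None,fx=3,fy=3,interpolation=3))
cv2.imwrite("pics/c2.png",np.hstack(im))
E
```

```text
3.9333 0.05820652869625304 [-97.88  -1.79  79.66] [-2.36 -0.71  7.7 ]
```

View pics/c2.png

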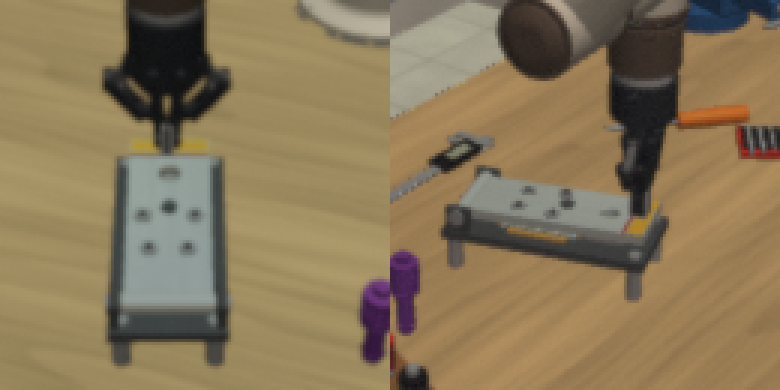

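The leaf is shut under the fingers; the hole shows at (170,172) in the left crop and (610,212) in the right one. I'll press it home, lift off and look at the hole with the wrist camera.

Request:
{"method": "servo_tool", "body": {"commands": [[[255,0,0,0.002,0,0,0],[255,0,0,0.0015,0,0,0],[255,0,0,0,0,0,0]]]}}

```text
clock: 4.28
position: [455.1, -119.6, 76.4]
ee_rot: [-0.165, 0.986, -0.0, -0.0]
contact_force: [-3.7, -0.9, 7.2]
gripper_width: 0.0
grasp_force: 3.8
```

Request:
{"method": "servo_tool", "body": {"commands": [[[255,0,0,-0.005,0,0,0],[255,0,0,-0.03,0,0,0],[0,0,0,-0.035,0,0,0],[0,0,0,-0.035,0,0,0],[0,0,0,-0.035,0,0,0],[0,0,0,-0.02,0,0,0],[0,0,0,0,0,0,0],[0,0,0,0,0,0,0]]]}}

```text
clock: 4.95
position: [456.0, -119.1, 236.9]
ee_rot: [-0.164, 0.986, 0.0, 0.002]
contact_force: [-0.3, -0.5, -0.2]
gripper_width: 72.3
grasp_force: 0.0
```

```bash
python3 - <<'E'
from h import *
from bench import arm,cams
s=arm.read_state();print(s["clock"],yawerr(s),inj(s["position"]),s["contact_force"])
for n in ("scene","side","wrist"):
    d=cams.get_image(n);cv2.imwrite(f"pics/{n}1.png",d["frame"]);np.savez(f"pics/{n}1.npz",K=d["K"],T=d["T"])
T=d["T"];print(T,d["K"]);Rm=R.from_quat(s["ee_rot"]).as_matrix();print(Rm.T@(T[:3,3]-s["position"]),Rm.T@T[:3,:3])
print(proj((d["K"],T),[tj([-65,0,82]),tj([-100,0,80])]))
E
```

```text
4.95 0.021931840728182 [-97.04  -1.53 236.88] [-0.3  -0.47 -0.22]
[[  -0.32   -0.9    -0.29  382.05]
 [   0.95   -0.31   -0.1  -144.05]
 [   0.     -0.3     0.95  378.2 ]
 [   0.      0.      0.      1.  ]] [[288.6    0.   316.61]
 [  0.   288.6  196.15]
 [  0.     0.     1.  ]]
[  77.49    0.35 -141.62] [[-0.    0.95  0.3 ]
 [ 1.    0.   -0.  ]
 [-0.    0.3  -0.95]]
[[317.2  210.11]
 [317.23 178.57]]
```

View pics/wrist1.png

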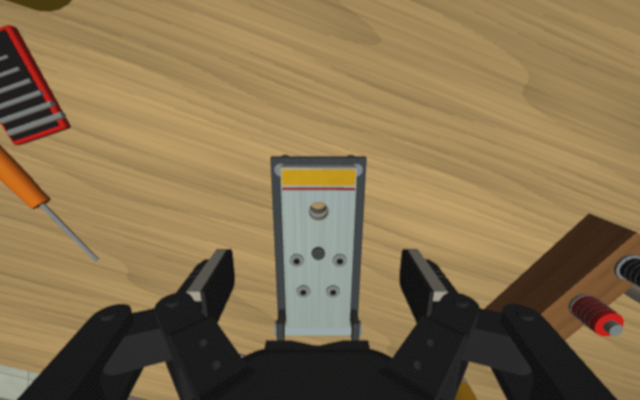

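The wrist view puts the hole at (318,211), within about 1 mm of the prediction (317,210). The red pin's button is at (614,328). Next I check the pin and plan the move to it.

```bash
python3 - <<'E'
from h import *
from bench import arm
S,D,W=load("scene0"),load("side0"),load("wrist1")
print(proj(W,[502.04,257.45,109.44]))
fs=lambda x,y:np.array([265+x/4-.4,140+y/4-.4]); fd=lambda x,y:np.array([225+x/4-.4,155+y/4-.4])
print(tri([(S,fs(631,287)),(D,fd(162,381)),(W,np.array([614.5,328]))]))
g=cv2.cvtColor(cv2.imread("pics/wrist1.png"),cv2.COLOR_BGR2GRAY)
c=cv2.HoughCircles(cv2.resize(g[190:232,298:340],None,fx=8,fy=8,interpolation=3),cv2.HOUGH_GRADIENT,1,50,param1=80,param2=20,minRadius=50,maxRadius=110)
print(None if c is None else c[0][:,:2]/8+[298,190]-.44,c)
s=arm.read_state();print(inj([502,257.5,190])-inj(s["position"]))
E
```

```text
[[613.91 327.82]]
(array([501.9 , 257.69, 109.77]), array([ 0.1 , -0.12, -0.05, -0.02, -0.05, -0.01]))
[[318.   210.12]] [[[163.5 164.5  76.7]]]
[166.95 341.08 -44.39]
```

Request:
{"method": "servo_tool", "body": {"commands": [[[0,-0.014,0.0284,0.004,0,0,0],[0,-0.014,0.0284,0.004,0,0,0],[0,-0.014,0.0284,0.004,0,0,0],[0,-0.014,0.0284,0.004,0,0,0],[0,-0.014,0.0284,0.004,0,0,0],[0,-0.014,0.0284,0.004,0,0,0],[0,-0.014,0.0284,0.004,0,0,0],[0,-0.014,0.0284,0.004,0,0,0],[0,-0.014,0.0284,0.004,0,0,0],[0,-0.014,0.0284,0.004,0,0,0]]]}}

```text
clock: 5.93
position: [494.9, 195.9, 193.9]
ee_rot: [-0.165, 0.986, -0.001, -0.001]
contact_force: [1.5, -0.2, 0.6]
gripper_width: 85.4
grasp_force: 0.0
```

Request:
{"method": "servo_tool", "body": {"commands": [[[0,-0.014,0.0284,0.004,0,0,0],[0,-0.014,0.0284,0.0,0,0,0],[0,0,0,0,0,0,7],[0,0,0,0,0,0,7],[0,0,0,0,0,0,7],[0,0,0,0,0,0,0],[0,0,0,0,0,0,0]]]}}

```text
clock: 6.52
position: [503.2, 257.2, 190.4]
ee_rot: [0.016, 1.0, -0.001, -0.001]
contact_force: [-0.1, -0.5, -0.1]
gripper_width: 85.6
grasp_force: 0.0
```

```bash
python3 - <<'E'
from h import *
from bench import arm,cams
s=arm.read_state();print(s["clock"],yawerr(s),s["joints"],s["position"],delta([501.9,257.7,70.5],s))
d=cams.get_image("wrist");cv2.imwrite("pics/wrist2.png",d["frame"]);np.savez("pics/wrist2.npz",K=d["K"],T=d["T"])
print(proj((d["K"],d["T"]),[[501.9,257.7,110],[501.9,257.7,102]]))
f=d["frame"].astype(int);m=(f[...,2]>100)&(f[...,1]<60)&(f[...,0]<60);ys,xs=np.nonzero(m);print(len(xs),np.median(xs),np.median(ys),xs.min(),xs.max(),ys.min(),ys.max())
E
```

```text
6.5167 -20.789734903585707 [ 0.76  0.32 -0.2  -0.   -1.05 -2.36] [503.23 257.19 190.37] [  1.1    0.68 119.87]
[[316.65 201.44]
 [316.66 198.41]]
840 320.0 195.0 300 505 180 313
```

View pics/wrist2.png

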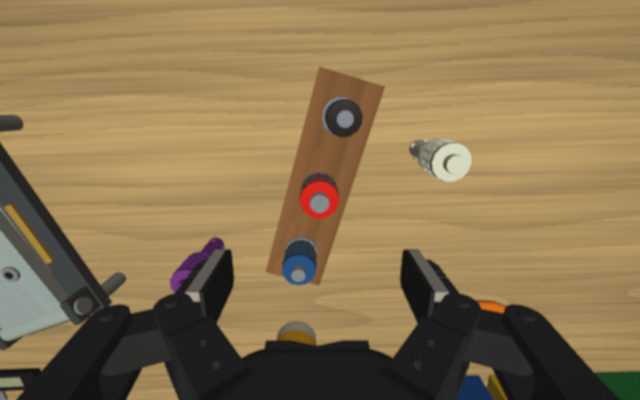

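The button is at (319,203), about 2 mm from the prediction, and the neighbours are clear of the fingers. I'll split the difference, go down and grip.

Request:
{"method": "servo_tool", "body": {"commands": [[[0,0.0004,0.0016,0.02,0,0,0],[0,0,0,0.025,0,0,0],[0,0,0,0.025,0,0,0],[0,0,0,0.02,0,0,0],[0,0,0,0.015,0,0,0],[0,0,0,0.01,0,0,0],[0,0,0,0.004,0,0,0],[0,0,0,0,0,0,0]]]}}

```text
clock: 7.23
position: [503.1, 258.7, 72.0]
ee_rot: [0.018, 1.0, -0.001, -0.001]
contact_force: [-0.8, 0.2, 0.8]
gripper_width: 85.3
grasp_force: 0.0
```

Request:
{"method": "servo_tool", "body": {"commands": [[[255,0,0,0,0,0,0],[255,0,0,0,0,0,0],[255,0,0,0,0,0,0],[255,0,0,0,0,0,0],[255,0,0,0,0,0,0],[255,0,0,0,0,0,0],[255,0,0,0,0,0,0]]]}}

```text
clock: 7.82
position: [503.8, 259.3, 73.9]
ee_rot: [0.018, 1.0, 0.0, 0.001]
contact_force: [-1.7, -0.6, 5.7]
gripper_width: 32.2
grasp_force: 59.3
```

Request:
{"method": "servo_tool", "body": {"commands": [[[255,0,0,-0.008,0,0,0],[255,0,0,-0.016,0,0,0],[255,0,0,-0.02,0,0,0],[255,0,0,-0.02,0,0,0],[255,0,0,-0.02,0,0,0],[255,0,0,-0.02,0,0,0],[255,0,0,-0.02,0,0,0],[255,0,0,-0.01,0,0,0],[255,0,0,0,0,0,0],[255,0,0,0,0,0,0]]]}}

```text
clock: 8.65
position: [502.7, 258.9, 206.1]
ee_rot: [0.018, 1.0, 0.0, -0.001]
contact_force: [0.2, 0.3, -3.6]
gripper_width: 32.1
grasp_force: 60.1
```

```bash
python3 - <<'E'
from h import *
from bench import arm,cams
s=arm.read_state();print(s["clock"],s["position"],s["contact_force"],s["gripper_width"],s["wrist_torque"])
p=s["position"];ims=[]
for n in ("scene","side"):
    d=cams.get_image(n);np.savez(f"pics/{n}2.npz",K=d["K"],T=d["T"]);cv2.imwrite(f"pics/{n}2.png",d["frame"])
    u=proj((d["K"],d["T"]),p-[0,0,10])[0].astype(int);print(n,u)
    ims.append(cv2.resize(d["frame"][u[1]-40:u[1]+50,u[0]-40:u[0]+40],None,fx=5,fy=5,interpolation=3))
cv2.imwrite("pics/c3.png",np.hstack(ims))
E
```

```text
8.65 [502.72 258.88 206.11] [ 0.24  0.31 -3.58] 32.080798173867095 [0.   0.08 0.01]
scene [429 187]
side [262 224]
```

View pics/c3.png

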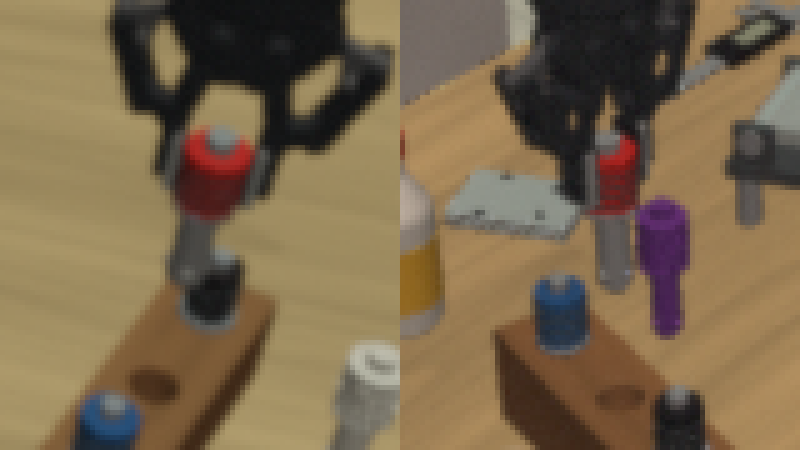

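```bash
python3 - <<'E'
from h import *
S,D=load("scene2"),load("side2")
f=lambda o,x,y:np.array([o[0]+x/5-.4,o[1]+y/5-.4]);a=(389,147);b=(222,184)
B,r=tri([(S,f(a,221,137)),(D,f(b,214,139))]);T,r2=tri([(S,f(a,187,277)),(D,f(b,215,287))])
print(B,r,T,r2,(B-T)/np.linalg.norm(B-T),np.linalg.norm(B-T),"lean jig",inj(B)-inj(T))
E
```

```text
[498.01 256.61 238.33] [-0.4  -0.5  -0.58  0.43] [499.23 260.09 142.62] [-0.05 -0.06 -0.07  0.05] [-0.01 -0.04  1.  ] 95.77876691399612 lean jig [-2.28 -2.9  95.71]
```

Request:
{"method": "servo_tool", "body": {"commands": [[[255,0,0,0,0,0,-7],[255,0,0,0,0,0,-7],[255,0,0,0,0,0,-6.8],[255,0.004,-0.01,0,0,0,0],[255,0.007,-0.0175,0,0,0,0],[255,0.009,-0.0225,0,0,0,0],[255,0.009,-0.0225,0,0,0,0],[255,0.009,-0.0225,0,0,0,0],[255,0.009,-0.0225,0,0,0,0],[255,0.009,-0.0225,0,0,0,0]]]}}

```text
clock: 9.58
position: [494.0, 105.7, 206.2]
ee_rot: [-0.161, 0.987, -0.0, -0.001]
contact_force: [-0.5, 0.8, -3.0]
gripper_width: 32.1
grasp_force: 60.1
```

Request:
{"method": "servo_tool", "body": {"commands": [[[255,0.009,-0.0225,0,0,0,0],[255,0.009,-0.0225,0,0,0,0],[255,0.009,-0.0225,0,0,0,0],[255,0.009,-0.0225,0,0,0,0],[255,0.009,-0.0225,0,0,0,0],[255,0.009,-0.0225,0,0,0,0],[255,0.009,-0.0225,0,0,0,0],[255,0.007,-0.0175,0,0,0,0],[255,0.004,-0.01,0,0,1.7,0],[255,0,0,0,0,0,0]]]}}

```text
clock: 10.42
position: [483.3, -93.3, 206.2]
ee_rot: [-0.16, 0.987, -0.003, -0.016]
contact_force: [0.8, 0.9, -2.9]
gripper_width: 32.7
grasp_force: 60.2
```

```bash
python3 - <<'E'
from h import *
from bench import arm,cams
s=arm.read_state();print(s["clock"],yawerr(s),inj(s["position"]),s["contact_force"],s["gripper_width"])
Rm=R.from_quat(s["ee_rot"]).as_matrix();print("z",Rm[:,2])
E
```

```text
10.4167 -0.5053891750977338 [-62.81  13.99 206.17] [ 0.82  0.88 -2.87] 32.654901977533854
z [-0.03 -0.01 -1.  ]
```

Request:
{"method": "servo_tool", "body": {"commands": [[[255,0,-0.007,0.01,0,0,0],[255,0,-0.006,0.02,0,0,0],[255,0,0,0.016,0,0,0],[255,0,0,0.006,0,0,0],[255,0,0,0,0,0,0]]]}}

```text
clock: 10.83
position: [485.5, -103.4, 152.6]
ee_rot: [-0.162, 0.987, -0.002, -0.017]
contact_force: [-0.2, 0.4, -2.7]
gripper_width: 32.5
grasp_force: 60.2
```

```bash
python3 - <<'E'
from h import *
from bench import arm,cams
s=arm.read_state();print(s["clock"],s["position"],inj(s["position"]),s["contact_force"],s["gripper_width"])
p=s["position"];ims=[]
for n in ("scene","side"):
    d=cams.get_image(n);np.savez(f"pics/{n}3.npz",K=d["K"],T=d["T"]);cv2.imwrite(f"pics/{n}3.png",d["frame"])
    c=(d["K"],d["T"]);u=proj(c,p-[0,0,50])[0].astype(int);o=u-[30,30];print(n,o,"hole pred crop",(proj(c,tj(leafpt(165,.8,6,.03)))[0]-o)*6.67)
    ims.append(cv2.resize(d["frame"][o[1]:o[1]+60,o[0]:o[0]+60],(400,400),interpolation=3))
cv2.imwrite("pics/c4.png",np.hstack(ims))
E
```

```text
10.8333 [ 485.49 -103.39  152.6 ] [-64.03   3.76 152.6 ] [-0.17  0.38 -2.7 ] 32.50490217173581
scene [267 150] hole pred crop [196.53 241.77]
side [312 174] hole pred crop [204.75 237.72]
```

View pics/c4.png

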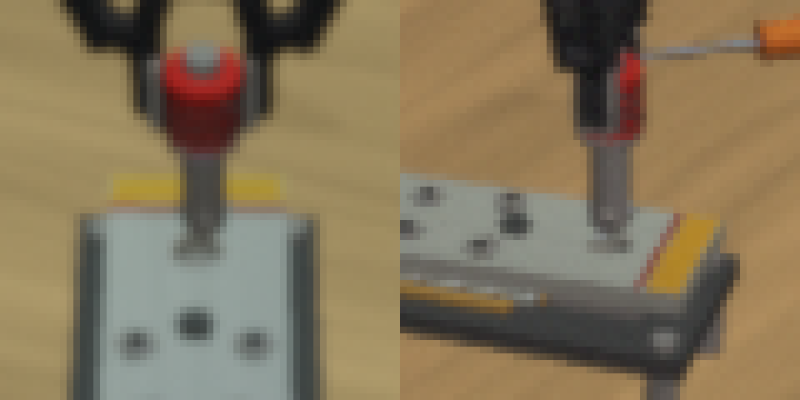

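The pin's tip is just above the hole: tip (203,225) and hole (196,242) in the scene crop, so it is about 3 mm too far in +y. I'll correct that and lower it.

Request:
{"method": "servo_tool", "body": {"commands": [[[255,-0.0007,-0.0028,0,0,0,0],[255,0,0,0.003,0,0,0],[255,0,0,0.003,0,0,0],[255,0,0,0.003,0,0,0],[255,0,0,0,0,0,0]]]}}

```text
clock: 11.35
position: [488.2, -105.7, 145.2]
ee_rot: [-0.163, 0.987, -0.002, -0.015]
contact_force: [-1.8, -0.3, -2.5]
gripper_width: 32.6
grasp_force: 60.2
```

Request:
{"method": "servo_tool", "body": {"commands": [[[255,0,0,0.002,0,0,0],[255,0,0,0.002,0,0,0],[255,0,0,0,0,0,0]]]}}

```text
clock: 11.6
position: [488.3, -105.8, 141.4]
ee_rot: [-0.163, 0.987, -0.002, -0.015]
contact_force: [-0.2, 0.0, -2.7]
gripper_width: 32.6
grasp_force: 60.2
```

Request:
{"method": "servo_tool", "body": {"commands": [[[255,0,0,0.002,0,0,0],[255,0,0,0.002,0,0,0],[255,0,0,0,0,0,0]]]}}

```text
clock: 11.85
position: [488.6, -105.8, 137.5]
ee_rot: [-0.163, 0.987, -0.002, -0.015]
contact_force: [0.2, 0.7, -3.3]
gripper_width: 32.2
grasp_force: 60.2
```

Request:
{"method": "servo_tool", "body": {"commands": [[[255,0,0,0.0015,0,0,0],[255,0,0,0,0,0,0]]]}}

```text
clock: 12.02
position: [488.6, -105.8, 136.2]
ee_rot: [-0.163, 0.987, -0.002, -0.015]
contact_force: [0.0, -0.1, -2.5]
gripper_width: 32.6
grasp_force: 60.2
```

Request:
{"method": "servo_tool", "body": {"commands": [[[255,0,0,0.0015,0,0,0],[255,0,0,0,0,0,0]]]}}

```text
clock: 12.18
position: [488.5, -105.9, 134.7]
ee_rot: [-0.163, 0.987, -0.002, -0.014]
contact_force: [1.6, -0.4, -3.7]
gripper_width: 32.4
grasp_force: 60.2
```

Request:
{"method": "servo_tool", "body": {"commands": [[[255,0,0,0.0015,0,0,0],[255,0,0,0,0,0,0]]]}}

```text
clock: 12.35
position: [488.7, -105.9, 133.8]
ee_rot: [-0.163, 0.987, -0.003, -0.014]
contact_force: [-1.3, -0.5, -0.5]
gripper_width: 32.6
grasp_force: 60.7
```

Request:
{"method": "servo_tool", "body": {"commands": [[[255,0,0,0.0008,0,0,0],[255,0,0,0,0,0,0]]]}}

```text
clock: 12.52
position: [488.8, -105.9, 133.3]
ee_rot: [-0.163, 0.987, -0.003, -0.014]
contact_force: [0.2, 0.8, 4.9]
gripper_width: 32.2
grasp_force: 60.8
```

Request:
{"method": "servo_tool", "body": {"commands": [[[200,0,0,0,0,0,0],[150,0,0,0,0,0,0],[100,0,0,0,0,0,0],[50,0,0,0,0,0,0],[0,0,0,0,0,0,0],[0,0,0,0,0,0,0],[0,0,0,0,0,0,0]]]}}

```text
clock: 13.1
position: [488.2, -106.0, 132.3]
ee_rot: [-0.163, 0.987, -0.002, -0.015]
contact_force: [-0.6, -0.4, -0.8]
gripper_width: 85.1
grasp_force: 0.0
```

Request:
{"method": "servo_tool", "body": {"commands": [[[0,0,0,-0.01,0,0,0],[0,0,0,-0.02,0,0,0],[0,0,0,-0.025,0,0,0],[0,0,0,-0.025,0,0,0],[0,0,0,-0.02,0,0,0],[0,0,0,-0.01,0,0,0],[255,0,0,0,0,0,0]]]}}

```text
clock: 13.68
position: [492.7, -104.9, 244.8]
ee_rot: [-0.163, 0.987, -0.003, -0.012]
contact_force: [0.7, 0.1, 0.2]
gripper_width: 75.6
grasp_force: 0.0
```

```bash
python3 - <<'E'
from h import *
from bench import arm,cams
s=arm.read_state();print(s["clock"],s["position"],inj(s["position"]),s["contact_force"],s["gripper_width"])
p=s["position"];ims=[]
for n in ("scene","side","wrist"):
    d=cams.get_image(n);np.savez(f"pics/{n}4.npz",K=d["K"],T=d["T"]);cv2.imwrite(f"pics/{n}4.png",d["frame"])
    c=(d["K"],d["T"]);u=proj(c,tj([-63,0,140]))[0].astype(int);h=30 if n!="wrist" else 60
    o=u-[h,h];print(n,o,"button pred",(proj(c,tj(leafpt(165,.8,96.5,.03)))[0]-o)*250/(2*h))
    ims.append(cv2.resize(d["frame"][max(o[1],0):o[1]+2*h,o[0]:o[0]+2*h],(250,250),interpolation=3))
cv2.imwrite("pics/c5.png",np.hstack(ims))
E
```

```text
13.6833 [ 492.71 -104.86  244.76] [-57.67   0.03 244.76] [0.69 0.07 0.18] 75.62399621717931
scene [266 141] button pred [126.13  90.26]
side [312 164] button pred [126.84  90.99]
wrist [255 134] button pred [127.32 150.66]
```

View pics/c5.png

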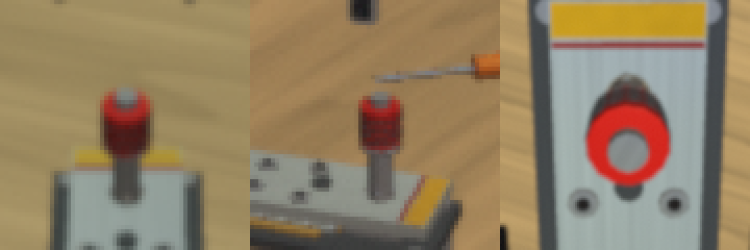

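The pin stands in the hole: button at (126,96) in the scene crop, (128,100) side, (128,151) wrist. I'll triangulate the button and plan the push.

```bash
python3 - <<'E'
from h import *
from bench import arm
s=arm.read_state()
S,D,W=load("scene4"),load("side4"),load("wrist4")
k=60/250
b=tri([(S,np.array([266+126*k,141+96*k])-.4),(D,np.array([312+128*k,164+100*k])-.4),(W,np.array([255+128*.48,134+151*.48])-.3)])
print(b,inj(b[0]));print(R.from_quat(s["ee_rot"]).as_matrix()[:,2]@[np.cos(.33),np.sin(.33),0],leafpt(165,.8,96.5,.03))
E
```

```text
(array([ 489.39, -105.22,  167.23]), array([ 0.43,  0.44, -0.22, -0.7 , -0.06, -0.16])) [-60.93   0.77 167.23]
-0.032184497464683756 [np.float64(-62.031189799042124), 0.8, np.float64(171.4058357901891)]
```

Request:
{"method": "servo_tool", "body": {"commands": [[[255,0.0015,0.0008,0,0,0,0],[255,0,0,0.01,0,0,0],[255,0,0,0.02,0,0,0],[255,0,0,0.02,0,0,0],[255,0,0,0.01,0,0,0],[255,0,0,0.004,0,0,0],[255,0,0,0,0,0,0]]]}}

```text
clock: 14.42
position: [487.2, -105.3, 177.1]
ee_rot: [-0.163, 0.987, -0.002, -0.016]
contact_force: [-0.5, 0.4, -0.7]
gripper_width: 0.1
grasp_force: 0.0
```

```bash
cat > st.py <<'E'
from h import *
from bench import arm
s=arm.read_state();print(s["clock"],inj(s["position"]),s["contact_force"],s["gripper_width"],s["grasp_force"],s["ee_rot"],s["wrist_torque"],yawerr(s))
E
python3 st.py
```

```text
14.4167 [-63.01   1.38 177.12] [-0.46  0.39 -0.68] 0.11019896643578123 0.0 [-0.16  0.99 -0.   -0.02] [ 0.   -0.12  0.07] -0.1695601039660658
```

Request:
{"method": "servo_tool", "body": {"commands": [[[255,-0.0014,-0.0006,0.002,0,0,0],[255,0,0,0.002,0,0,0],[255,0,0,0,0,0,0]]]}}

```text
clock: 14.67
position: [489.7, -105.3, 174.9]
ee_rot: [-0.163, 0.987, -0.002, -0.014]
contact_force: [0.1, 0.6, 0.5]
gripper_width: 0.1
grasp_force: 0.0
```

Request:
{"method": "servo_tool", "body": {"commands": [[[255,0,0,0.0015,0,0,0],[255,0,0,0.0015,0,0,0],[255,0,0,0,0,0,0]]]}}

```text
clock: 14.92
position: [489.1, -105.4, 171.5]
ee_rot: [-0.163, 0.987, -0.002, -0.015]
contact_force: [0.1, -0.0, 0.0]
gripper_width: 0.0
grasp_force: 0.0
```

Request:
{"method": "servo_tool", "body": {"commands": [[[255,0,0,0.0015,0,0,0],[255,0,0,0.0015,0,0,0],[255,0,0,0,0,0,0]]]}}

```text
clock: 15.17
position: [489.9, -105.5, 169.2]
ee_rot: [-0.163, 0.987, -0.003, -0.014]
contact_force: [-0.6, -0.1, 3.6]
gripper_width: -0.2
grasp_force: 1.9
```

```bash
python3 st.py
```

```text
15.1667 [-60.58   0.32 169.24] [-0.58 -0.05  3.63] -0.15634563276308697 1.8652104958891869 [-0.16  0.99 -0.   -0.01] [ 0.05 -0.   -0.04] -0.1398132001097655
```

Request:
{"method": "servo_tool", "body": {"commands": [[[255,0,0,0.002,0,0,0],[255,0,0,0.002,0,0,0],[255,0,0,0,0,0,0]]]}}

```text
clock: 15.42
position: [490.1, -105.6, 165.8]
ee_rot: [-0.163, 0.987, -0.003, -0.013]
contact_force: [-0.6, -0.1, 6.8]
gripper_width: -0.3
grasp_force: 3.0
```

Request:
{"method": "servo_tool", "body": {"commands": [[[255,0,0,0.002,0,0,0],[255,0,0,0.001,0,0,0],[255,0,0,0,0,0,0]]]}}

```text
clock: 15.67
position: [489.2, -105.4, 161.8]
ee_rot: [-0.163, 0.987, -0.002, -0.014]
contact_force: [0.0, -0.6, 0.7]
gripper_width: -0.0
grasp_force: 0.9
```

Request:
{"method": "servo_tool", "body": {"commands": [[[255,0,0,0.002,0,0,0],[255,0,0,0.001,0,0,0],[255,0,0,0,0,0,0]]]}}

```text
clock: 15.92
position: [488.6, -105.5, 158.1]
ee_rot: [-0.163, 0.987, -0.002, -0.015]
contact_force: [0.9, 0.2, 1.5]
gripper_width: 0.4
grasp_force: 0.8
```

Request:
{"method": "servo_tool", "body": {"commands": [[[255,0,0,0.0025,0,0,0],[255,0,0,0.0025,0,0,0],[255,0,0,0.0025,0,0,0],[255,0,0,0,0,0,0]]]}}

```text
clock: 16.25
position: [488.1, -105.6, 150.2]
ee_rot: [-0.163, 0.987, -0.002, -0.015]
contact_force: [0.0, -0.9, 0.2]
gripper_width: -0.1
grasp_force: 0.5
```

Request:
{"method": "servo_tool", "body": {"commands": [[[255,0,0,0.0025,0,0,0],[255,0,0,0.0025,0,0,0],[255,0,0,0.0025,0,0,0],[255,0,0,0,0,0,0]]]}}

```text
clock: 16.58
position: [488.2, -105.7, 142.9]
ee_rot: [-0.163, 0.987, -0.002, -0.015]
contact_force: [0.4, 0.1, 1.0]
gripper_width: 0.2
grasp_force: 0.4
```

```bash
python3 st.py
```

```text
16.5833 [-62.17   0.69 142.95] [0.37 0.09 1.02] 0.2185555327545707 0.38769820472225547 [-0.16  0.99 -0.   -0.02] [-0.06 -0.2  -0.  ] -0.17376157524540012
```

Request:
{"method": "servo_tool", "body": {"commands": [[[255,0,0,0.0025,0,-0.4,0],[255,0,0,0.0025,0,-0.4,0],[255,0,0,0.0025,0,-0.4,0],[255,0,0,0,0,0,0]]]}}

```text
clock: 16.92
position: [488.4, -105.8, 135.9]
ee_rot: [-0.163, 0.987, -0.001, -0.004]
contact_force: [0.9, 0.3, 2.1]
gripper_width: -0.0
grasp_force: 0.7
```

Request:
{"method": "servo_tool", "body": {"commands": [[[255,0,0,0.0025,0,-0.4,0],[255,0,0,0.0025,0,0,0],[255,0,0,0.0015,0,0,0],[255,0,0,0,0,0,0]]]}}

```text
clock: 17.25
position: [488.8, -105.8, 129.5]
ee_rot: [-0.163, 0.987, -0.0, -0.0]
contact_force: [2.4, -1.0, 3.2]
gripper_width: -0.0
grasp_force: 1.5
```

Request:
{"method": "servo_tool", "body": {"commands": [[[255,0,0,0.002,0,0,0],[255,0,0,0.001,0,0,0],[255,0,0,0,0,0,0]]]}}

```text
clock: 17.5
position: [488.8, -105.8, 126.6]
ee_rot: [-0.163, 0.987, -0.0, -0.0]
contact_force: [2.5, -1.4, 4.2]
gripper_width: -0.1
grasp_force: 1.8
```

```bash
python3 st.py
```

```text
17.5 [-61.66   0.39 126.6 ] [ 2.54 -1.38  4.25] -0.05103503155867609 1.825969833880663 [-0.16  0.99 -0.   -0.  ] [-0.52 -0.82 -0.02] -0.15503789133107027
```

Request:
{"method": "servo_tool", "body": {"commands": [[[255,0.0005,0,0.0015,0,0,0],[255,0.0005,0,0.0015,0,0,0],[255,0,0,0,0,0,0]]]}}

```text
clock: 17.75
position: [488.0, -106.1, 123.7]
ee_rot: [-0.163, 0.987, -0.0, -0.0]
contact_force: [4.0, -1.6, 4.5]
gripper_width: -0.0
grasp_force: 2.2
```

Request:
{"method": "servo_tool", "body": {"commands": [[[255,0.0005,0,0.0015,0,0,0],[255,0.0005,0,0.001,0,0,0],[255,0,0,0,0,0,0]]]}}

```text
clock: 18.0
position: [487.7, -106.3, 121.6]
ee_rot: [-0.163, 0.987, -0.0, 0.001]
contact_force: [3.9, -2.1, 5.2]
gripper_width: 0.0
grasp_force: 2.9
```

Request:
{"method": "servo_tool", "body": {"commands": [[[255,0.0005,0,0.001,0,0,0],[255,0,0,0.001,0,0,0],[255,0,0,0,0,0,0]]]}}

```text
clock: 18.25
position: [487.5, -106.4, 120.0]
ee_rot: [-0.163, 0.987, -0.001, 0.001]
contact_force: [4.1, -0.8, 8.3]
gripper_width: -0.0
grasp_force: 3.8
```

```bash
python3 st.py
```

```text
18.25 [-63.1    0.25 119.99] [ 4.12 -0.77  8.27] -0.025532851141117602 3.8186784088611603 [-0.16  0.99 -0.    0.  ] [-0.27 -1.14  0.01] -0.12773008154506924
```

Request:
{"method": "servo_tool", "body": {"commands": [[[255,0,0,0.001,0,0,0],[255,0,0,0.001,0,0,0],[255,0,0,0,0,0,0]]]}}

```text
clock: 18.5
position: [487.9, -106.5, 118.4]
ee_rot: [-0.163, 0.987, -0.001, 0.001]
contact_force: [3.7, -1.4, 7.8]
gripper_width: 0.0
grasp_force: 4.2
```

Request:
{"method": "servo_tool", "body": {"commands": [[[255,0,0,0.001,0,0,0],[255,0,0,0,0,0,0]]]}}

```text
clock: 18.67
position: [488.2, -106.6, 117.7]
ee_rot: [-0.163, 0.987, -0.001, 0.002]
contact_force: [4.2, -1.2, 9.7]
gripper_width: 0.0
grasp_force: 4.8
```

Request:
{"method": "servo_tool", "body": {"commands": [[[255,0,0,0.001,0,0,0],[255,0,0,0,0,0,0]]]}}

```text
clock: 18.83
position: [488.7, -106.7, 117.2]
ee_rot: [-0.164, 0.987, -0.001, 0.002]
contact_force: [3.5, -2.1, 11.0]
gripper_width: -0.1
grasp_force: 5.7
```

```bash
python3 st.py
```

```text
18.8333 [-62.04  -0.4  117.2 ] [ 3.51 -2.1  10.98] -0.10831121481560876 5.714916363358498 [-0.16  0.99 -0.    0.  ] [-0.67 -1.14 -0.03] -0.07982317238775068
```

Request:
{"method": "servo_tool", "body": {"commands": [[[255,0,0,0.0015,0,0,0],[255,0,0,0,0,0,0]]]}}

```text
clock: 19.0
position: [489.3, -106.9, 116.9]
ee_rot: [-0.164, 0.986, -0.002, 0.003]
contact_force: [3.3, -1.3, 18.2]
gripper_width: 0.2
grasp_force: 8.6
```

Request:
{"method": "servo_tool", "body": {"commands": [[[255,0,0,0.0015,0,0,0],[255,0,0,0,0,0,0]]]}}

```text
clock: 19.17
position: [489.5, -107.0, 116.8]
ee_rot: [-0.164, 0.986, -0.002, 0.003]
contact_force: [-0.4, 0.4, 24.7]
gripper_width: -0.0
grasp_force: 12.6
```

Request:
{"method": "servo_tool", "body": {"commands": [[[255,0,0,0.0015,0,0,0],[255,0,0,0,0,0,0]]]}}

```text
clock: 19.33
position: [489.6, -107.0, 116.6]
ee_rot: [-0.165, 0.986, -0.002, 0.003]
contact_force: [-3.1, -0.3, 33.3]
gripper_width: 0.1
grasp_force: 16.6
```

```bash
python3 st.py
```

```text
19.3333 [-61.28  -0.99 116.63] [-3.13 -0.27 33.29] 0.09601216515574429 16.637818193994462 [-0.16  0.99 -0.    0.  ] [ 0.08  0.88 -0.01] 0.028204648328027788
```

The travel has stalled at z 116.6, against 117 expected with the leaf home, at 33 N. I'll let go quickly.

Request:
{"method": "servo_tool", "body": {"commands": [[[255,0,0,-0.04,0,0,0],[255,0,0,-0.04,0,0,0],[255,0,0,-0.03,0,0,0],[0,0,0,-0.02,0,0,0],[0,0,0,0,0,0,0],[0,0,0,0,0,0,0]]]}}

```text
clock: 19.83
position: [484.3, -105.9, 239.8]
ee_rot: [-0.162, 0.987, 0.001, -0.002]
contact_force: [0.9, -1.0, -0.4]
gripper_width: 35.5
grasp_force: 0.0
```

```bash
python3 st.py; python3 - <<'E'
from h import *
from bench import cams
# red-handle silhouettes vs. predicted handle centre for locked pin (collar z=78)
for n in ("scene","side","wrist"):
    d=cams.get_image(n);cv2.imwrite(f"pics/{n}5.png",d["frame"]);c=(d["K"],d["T"]);np.savez(f"pics/{n}5.npz",K=c[0],T=c[1])
    P=[tj([-65,.8,z]) for z in (124,116,97,78)];u=proj(c,P);f=d["frame"].astype(int)
    m=((f[...,2]>70)&(f[...,2]>2.2*f[...,1])&(f[...,2]>2.2*f[...,0])).astype(np.uint8)
    k,l,st,ce=cv2.connectedComponentsWithStats(m)
    print(n,u.ravel());[print("  ",st[i],ce[i]) for i in range(1,k) if st[i][4]>15 and np.hypot(*(ce[i]-u[1]))<60]
E
```

```text
19.8333 [-65.99   1.76 239.76] [ 0.88 -0.98 -0.43] 35.49081705412223 0.0 [-0.16  0.99  0.   -0.  ] [-0.03 -0.02 -0.02] -0.2097026736136117
scene [296.38 174.98 296.39 177.11 296.43 182.07 296.47 186.94]
   [291 177  11  13  88] [296.12 182.45]
side [343.02 198.53 342.97 200.62 342.86 205.54 342.75 210.4 ]
   [386 183   4   9  20] [387.05 187.35]
   [339 200   9  12  79] [343.23 205.48]
wrist [314.97 193.08 314.98 190.69 315.02 185.5  315.05 180.92]
   [299 174  34  34 650] [315.6  189.41]
```

Request:
{"method": "servo_tool", "body": {"commands": [[[0,-0.001,-0.001,0.01,0,0,0],[0,0,0,0.025,0,0,0],[0,0,0,0.03,0,0,0],[0,0,0,0.03,0,0,0],[0,0,0,0.025,0,0,0],[0,0,0,0.015,0,0,0],[0,0,0,0.01,0,0,0],[0,0,0,0.004,0,0,0],[0,0,0,0,0,0,0]]]}}

```text
clock: 20.73
position: [485.5, -107.3, 89.2]
ee_rot: [-0.163, 0.987, 0.0, -0.003]
contact_force: [-0.1, -0.4, 0.1]
gripper_width: 85.6
grasp_force: 0.0
```

```bash
python3 st.py
```

```text
20.7333 [-65.27   0.1   89.24] [-0.09 -0.38  0.06] 85.56792674009344 0.0 [-0.16  0.99  0.   -0.  ] [0.02 0.01 0.01] -0.18561389187554142
```

Request:
{"method": "servo_tool", "body": {"commands": [[[100,0,0,0,0,0,0],[140,0,0,0,0,0,0],[255,0,0,0,0,0,0],[255,0,0,0,0,0,0],[255,0,0,0,0,0,0],[255,0,0,0,0,0,0]]]}}

```text
clock: 21.23
position: [487.5, -106.9, 92.4]
ee_rot: [-0.163, 0.987, -0.0, -0.0]
contact_force: [-1.3, 3.0, 4.9]
gripper_width: 32.5
grasp_force: 59.2
```

Request:
{"method": "servo_tool", "body": {"commands": [[[255,0,0,-0.001,0,0,0],[255,0,0,0,0,0,0]]]}}

```text
clock: 21.4
position: [487.5, -106.9, 92.8]
ee_rot: [-0.163, 0.987, -0.0, -0.0]
contact_force: [0.2, 2.5, 2.5]
gripper_width: 32.4
grasp_force: 59.7
```

```bash
python3 st.py
```

```text
21.4 [-63.3   -0.25  92.77] [0.17 2.54 2.55] 32.420828005878434 59.72431540489197 [-0.16  0.99 -0.   -0.  ] [ 0.7  -0.02 -0.03] -0.16725685297310505
```

Request:
{"method": "servo_tool", "body": {"commands": [[[255,0,0,-0.001,0,0,0],[255,0,0,-0.001,0,0,0],[255,0,0,0,0,0,0]]]}}

```text
clock: 21.65
position: [487.1, -107.0, 93.2]
ee_rot: [-0.163, 0.987, 0.0, -0.001]
contact_force: [5.2, 0.6, -13.7]
gripper_width: 32.0
grasp_force: 60.8
```

Request:
{"method": "servo_tool", "body": {"commands": [[[255,0,0,-0.001,0,0,0],[255,0,0,0,0,0,0]]]}}

```text
clock: 21.82
position: [487.0, -107.0, 93.4]
ee_rot: [-0.162, 0.987, 0.0, -0.001]
contact_force: [7.4, -0.2, -18.3]
gripper_width: 32.0
grasp_force: 61.8
```

Request:
{"method": "servo_tool", "body": {"commands": [[[255,0,0,-0.001,0,0,0],[255,0,0,0,0,0,0]]]}}

```text
clock: 21.98
position: [486.9, -107.0, 93.6]
ee_rot: [-0.162, 0.987, 0.0, -0.001]
contact_force: [8.2, -1.7, -24.6]
gripper_width: 31.6
grasp_force: 62.3
```

The lock holds, with under 1 mm of rise at 25 N. I'll ease back to about 15 N and hold.

Request:
{"method": "servo_tool", "body": {"commands": [[[255,0,0,0.0016,0,0,0],[255,0,0,0,0,0,0]]]}}

```text
clock: 22.15
position: [487.0, -107.0, 93.3]
ee_rot: [-0.163, 0.987, 0.0, -0.001]
contact_force: [6.4, 0.7, -17.2]
gripper_width: 31.7
grasp_force: 63.7
```

Request:
{"method": "servo_tool", "body": {"commands": [[[255,0,0,0,0,0,0],[255,0,0,0,0,0,0],[255,0,0,0,0,0,0],[255,0,0,0,0,0,0],[255,0,0,0,0,0,0],[255,0,0,0,0,0,0],[255,0,0,0,0,0,0],[255,0,0,0,0,0,0]]]}}

```text
clock: 22.82
position: [486.9, -107.0, 93.4]
ee_rot: [-0.162, 0.987, 0.0, -0.001]
contact_force: [6.3, -0.1, -17.6]
gripper_width: 31.7
grasp_force: 63.7
```

Request:
{"method": "servo_tool", "body": {"commands": [[[255,0,0,0.0004,0,0,0],[255,0,0,0,0,0,0],[255,0,0,0,0,0,0],[255,0,0,0,0,0,0],[255,0,0,0,0,0,0],[255,0,0,0,0,0,0],[255,0,0,0,0,0,0],[255,0,0,0,0,0,0],[255,0,0,0,0,0,0],[255,0,0,0,0,0,0]]]}}

```text
clock: 23.65
position: [487.0, -107.0, 93.3]
ee_rot: [-0.163, 0.987, 0.0, -0.001]
contact_force: [4.9, 0.3, -15.7]
gripper_width: 31.8
grasp_force: 63.6
```

Request:
{"method": "servo_tool", "body": {"commands": [[[255,0,0,0.001,0,0,0],[255,0,0,0.001,0,0,0],[255,0,0,0.0005,0,0,0],[255,0,0,0,0,0,0]]]}}

```text
clock: 23.98
position: [487.2, -107.0, 93.0]
ee_rot: [-0.163, 0.987, -0.0, -0.001]
contact_force: [-0.4, 4.1, 1.6]
gripper_width: 31.8
grasp_force: 65.2
```

Request:
{"method": "servo_tool", "body": {"commands": [[[200,0,0,0,0,0,0],[150,0,0,0,0,0,0],[100,0,0,0,0,0,0],[50,0,0,0,0,0,0],[0,0,0,0,0,0,0],[0,0,0,0,0,0,0],[0,0,0,0,0,0,0]]]}}

```text
clock: 24.57
position: [487.0, -107.4, 92.0]
ee_rot: [-0.163, 0.987, -0.0, -0.001]
contact_force: [-0.5, -0.2, -0.2]
gripper_width: 85.3
grasp_force: 0.0
```

Request:
{"method": "servo_tool", "body": {"commands": [[[0,0,0,-0.01,0,0,0],[0,0,0,-0.025,0,0,0],[0,0,0,-0.03,0,0,0],[0,0,0,-0.03,0,0,0],[0,0,0,-0.03,0,0,0],[0,0,0,-0.02,0,0,0],[0,0,0,0,0,0,0],[0,0,0,0,0,0,0]]]}}

```text
clock: 25.23
position: [487.7, -107.0, 238.2]
ee_rot: [-0.163, 0.987, -0.0, 0.001]
contact_force: [0.1, 0.0, -0.5]
gripper_width: 85.3
grasp_force: 0.0
```

```bash
python3 st.py; python3 - <<'E'
from h import *
from bench import cams
for n in ("scene","side","wrist"):
    d=cams.get_image(n);cv2.imwrite(f"pics/{n}6.png",d["frame"]);c=(d["K"],d["T"])
    P=[tj([-65,.8,z]) for z in (124,116,97,78)];u=proj(c,P);f=d["frame"].astype(int)
    m=((f[...,2]>70)&(f[...,2]>2.2*f[...,1])&(f[...,2]>2.2*f[...,0])).astype(np.uint8)
    k,l,st,ce=cv2.connectedComponentsWithStats(m)
    print(n,u.ravel());[print("  ",st[i],ce[i]) for i in range(1,k) if st[i][4]>15 and np.hypot(*(ce[i]-u[1]))<60]
E
```

```text
25.2333 [-63.09  -0.41 238.16] [ 0.08  0.04 -0.55] 85.29053140339731 0.0 [-0.16  0.99 -0.    0.  ] [-0.04  0.03  0.05] -0.1738767202859547
scene [296.38 174.98 296.39 177.11 296.43 182.07 296.47 186.94]
   [291 176  10  14  79] [295.41 181.91]
side [343.02 198.53 342.97 200.62 342.86 205.54 342.75 210.4 ]
   [386 183   4   9  20] [387.05 187.35]
   [339 200   9  12  74] [343.16 205.15]
wrist [317.04 191.08 317.01 188.69 316.96 183.51 316.92 178.94]
   [300 172  34  35 663] [316.49 187.35]
```

The handle is still at the locked height in all three views, and the robot touches nothing. I'm handing in.

```bash
python3 -c "
from bench import ticket
print(ticket.job_done())"
```

```text
the job is handed in; nothing more can be done
None
```

I closed the leaf, pressed the pin home (33 N at most) and released it; it held a steady tug of about 15–18 N (brief 25 N peak) and looked still locked when I handed the job in at about 25 s, with the arm touching nothing.

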